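# Index the wheel hub one notch

### The arm

A 6-joint arm with a two-finger parallel gripper is mounted at the origin on the work surface. World frame = base frame: x ahead of the robot, y to its left, z up, the work surface at z = 0. Lengths are in m, angles in rad, forces in N, time in s.
With the tool pointing down it reaches from about 0.325 to 0.9 m from the base axis. Payload 3.5 kg.
Tool frame: the origin (TCP) lies on the centre line of the jaws, within the pads' length; the fingertips stand 14 mm ahead of it and the grasp point (between the pads) lies 5 mm behind it (arm.tcp_to_tips is the z of the fingertips in the tool frame, in m); z points along the fingers, y is the direction in which the jaws open and shut (so a half turn about z gives the same grasp; the last joint's range is limited). The gripper opens to 85 mm and grips with 20 to 120 N. Pads are 22 mm wide; open, the fingers measure 114 mm over their backs; the gripper's body (76 mm by 85 mm) begins 54 mm behind the grasp point. The pads swing forward as they close: fully open they stand 13 mm farther back than shut.
Start: joints at [-1.255, 0.276, -0.026, 1.268, 0, 1.467], TCP at [0.254, -0.571, 0.245] pointing down, gripper open.
Joint ranges: [-3.12, 3.12], [-0.85, 1.88], [-1.08, 1.24], [-1.95, 2.15], [-1.57, 1.53], [-3.14, 3.14]. Speed limits (rad/s): [2.57, 2.57, 3.14, 3.14, 3.14, 3.14].

### API

Orientations are given as a unit quaternion [x, y, z, w].
In Python, from workcell import arm gives the robot as it stands.
- The arm moves only by the shell command python3 -m jog 'ROWS' [OPENING] [FORCE]. ROWS is JSON, a list of rows, each an object of numbers: "x", "y", "z": the shift along the tool's x, y, z in cm; "wx", "wy", "wz": the turn, a rotation vector about the tool's x, y, z in degrees. In form: [{"x": .., "y": .., "z": .., "wx": .., "wy": .., "wz": ..}, ...]. A call has 1 to 20 rows; each row is the pose to reach, as a shift and turn from the pose commanded when the call began, along the tool's axes at that moment; what a row does not reach only later rows make up. A row lasts 1/12 s, in which the tool goes at most 41.7 mm and 7.16 degrees, less where a joint would pass 70% of its speed; a pose out of reach is approached as far as the arm can. A call with a gripper value outside its range is refused whole. OPENING is the opening in per cent of the stroke, from 0 (shut) to 100 (fully open), set as the call begins (- or left out, the last holds). The fingers move at their own pace and stop on an object; FORCE is the grip in N (left out, the last holds). Time passes only in rows, so rows that repeat a pose let the fingers close. It gives the time, the measured TCP pose, the force and the opening at its end, in the units of the state.
- arm.state(): the state, without advancing time (a new reading comes with each control period).
- arm.grab_frame(name): name is "scene" or "side" or "wrist"; returns the picture (400x640x3 uint8, red, green, blue); there is no depth.
- arm.camera_params(name): a dict with "camera_matrix" (3x3 intrinsics, pixels), "extrinsics" (4x4, takes a point from camera to world coordinates); the wrist camera has in their place "hand_eye" (4x4, takes a point from camera to tool coordinates, whose origin is the TCP and whose axes are the flange's). Camera axes: x right, y down, z forward; pixel columns grow to the right and rows downward; lengths in m; the calibration is good to about 2 mm. A picture is of the moment at which its call begins: read the wrist's pose just before it. camera_params takes no time and is no camera call.
- arm.hand_in(): hands the job in, once; it reports no verdict.
Trained networks look in the newest picture that a camera, given by its name, has taken for a name from the list of things; names that differ only in an ending like _2 or _b are one class to them, and where a whole thing is asked for, a point or a joint stands for the part that bears it (a point fixed in the world has none). Each returns a list of dicts, best first, with "p" (0 to 1); they miss things now and then, are a little off and sometimes report something else, mostly with a low value. They report only what shows in the picture. A call takes as long as a camera call.
- arm.find_in(camera, query): "centre" ([x, y, z] in m, in the coordinates of the camera as it stood for that picture, good to about 4 mm: the middle of the surface that is visible of it).
- arm.silhouettes(camera, query): "region" (400x640 bool, what is visible of it).
- arm.mark_of(camera, query): "centre" ([x, y, z] in m, in the coordinates of the camera as it stood for that picture, good to about 4 mm: a listed point, or the origin of a listed thing).
The state is a dict: "time": time; "qpos": joint angles; "qvel": joint speeds; "effort": joint torques, N m; "ee_pos": TCP position; "tcp_rot": TCP orientation; "ft_force": force on the tool from outside, world axes, zero at the start; "wrist_torque": the same for the moment, N m; "grip_width": finger opening in m.
Only numpy, scipy, OpenCV 4.12 (cv2) and the standard library are available. Lean on these libraries where they do the work, as an engineer would, in place of code of your own. Each camera call takes 0.05 s, during which the arm holds its last target. There are 200 camera calls.

### The job

On the round indexing stand that carries the wheel hub (the round flange with five studs), pull the spring index ring straight up until its pin is clear of the notched plate, swing it round with the hub one notch clockwise as seen from above, and let go so that the ring drops fully home in that next notch. Leave the other stand, with the rectangular block, as it is.

Things in the scene. Friction and masses are not known exactly. Their poses are not given: they have to be found in the camera images.
- hub_ring_mid (a point): Centre of the hub stand's spring index ring: upright dark knurled sleeve, 34 mm wide, 44 tall, on an arm 100 mm from the turning axis. Home: centre 90 mm above bench, underside 68, arm top 66. Slides straight up 30 mm, spring 4 to 8 N, springs back when let go. Its pin below locks the turntable in a notch until 21 mm up (26 is ample). Flared notches catch a pin let go within 6 degrees.
- hub_stand: Stand carrying the hub; origin on its vertical turning axis at bench height. Fixed base 240 mm wide, steel rim 48 high with notches every 45 degrees; its x axis points to the starting notch. Turntable 140 wide, top at 66. Hub: round flange 100 wide, boss 54 wide up to 105 mm, five studs up to 98. The like stand with a rectangular block 64 x 68 x 34 mm is the other one.
- hub_swivel (a joint): Angle of the hub's turntable, arm and ring about the stand's vertical axis, rad: 0 at the start, growing clockwise seen from above; the next notch clockwise is at 0.785 (45 degrees). Turns easily when the pin is clear; in a notch about 1 degree of play.
- block_swivel (a joint): The same angle of the other stand, the one with the rectangular block: 0 at the start, locked by its own ring; it must stay there.

How it is judged:
By the outcome, as a careful person would: the job done as asked, in the order asked, and still so for the second after the job is handed in, with the robot touching nothing.
It also fails if it takes over 35 s, if anything falls off the work surface, if the arm or the gripper's body presses on something with over 40 N, if the wrist force passes 120 N, or if a joint passes its speed limit or range.

## Working session

There is one attempt and no reset: what is moved stays moved. The work goes in short steps, Python scripts to look and compute and a shell command to move; the robot and the scene stay as the last step left them, time stands still between calls to the robot, and variables do not carry over. Pictures are saved under pics/ and viewed, about 8 in all and at most 12, crops included, and the job is handed in when it is done.

```bash
mkdir -p pics; ls
cat > h.py <<'E'
import numpy as np, cv2
from scipy.spatial.transform import Rotation as R
from workcell import arm
def T():
    s=arm.state(); M=np.eye(4); M[:3,:3]=R.from_quat(s["tcp_rot"]).as_matrix(); M[:3,3]=s["ee_pos"]; return M
def ext(c):
    p=arm.camera_params(c)
    return np.array(p["extrinsics"]) if "extrinsics" in p else T()@np.array(p["hand_eye"])
def K(c): return np.array(arm.camera_params(c)["camera_matrix"])
def w(E,p): return (E@np.r_[p,1])[:3]
def proj(c,E,P):
    q=np.linalg.inv(E)@np.r_[P,1]; q=K(c)@q[:3]; return q[:2]/q[2]
def save(n,im): cv2.imwrite(f"pics/{n}.png",im[:,:,::-1])
E
python3 - <<'E'
from h import *
np.set_printoptions(precision=4,suppress=True)
s=arm.state(); print(s["time"],T())
ims=[]
for c in ["scene","side","wrist"]:
    E=ext(c); im=arm.grab_frame(c); ims.append(im)
    print(c,E[:3,3])
    for q in ["hub_ring_mid","hub_stand"]:
        for d in arm.mark_of(c,q)[:3]: print(q,round(d["p"],2),w(E,d["centre"]),proj(c,E,w(E,d["centre"])))
save("a",np.vstack([cv2.resize(np.hstack(ims[:2]),(800,250)),cv2.resize(ims[2],(800,500))[:350]]))
print(arm.state()["time"])
E
```

```text
pics
0.0 [[ 0.9136  0.4067 -0.0007  0.2539]
 [ 0.4067 -0.9136  0.0021 -0.5703]
 [ 0.0002 -0.0022 -1.      0.2442]
 [ 0.      0.      0.      1.    ]]
scene [ 0.9199 -0.4076  0.8306]
hub_ring_mid 0.6 [ 0.5619 -0.2953  0.0904] [212.155  314.4154]
hub_stand 0.56 [ 0.557  -0.197   0.0017] [257.0129 297.2399]
side [ 0.3924 -0.8286  0.5565]
hub_ring_mid 0.83 [ 0.5626 -0.2987  0.0859] [359.538  291.9274]
hub_stand 0.96 [ 0.5575 -0.1948 -0.0001] [339.4514 292.3528]
wrist [ 0.3171 -0.5453  0.3729]
0.45
```

View pics/a.png

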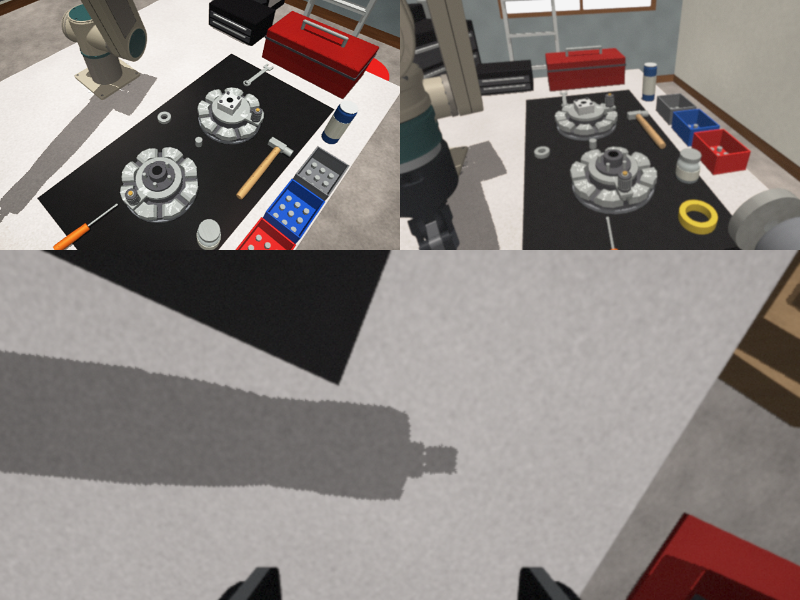

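Both views agree: the hub stand is at about (0.557, -0.196) and its ring at about (0.562, -0.297, 0.088). That gives a radius of 0.101, which fits. In the scene picture the ring is at (212,314), and in the side picture at (359,292). I'll hover above it with the jaws tangential.

```bash
P='{"x":39.2,"y":-12.4,"z":4.5,"wz":-69}'; python3 -m jog '[{"x":39.2,"y":-12.4,"z":4.5,"wz":-69},{"x":39.2,"y":-12.4,"z":4.5,"wz":-69},{"x":39.2,"y":-12.4,"z":4.5,"wz":-69},{"x":39.2,"y":-12.4,"z":4.5,"wz":-69},{"x":39.2,"y":-12.4,"z":4.5,"wz":-69},{"x":39.2,"y":-12.4,"z":4.5,"wz":-69},{"x":39.2,"y":-12.4,"z":4.5,"wz":-69},{"x":39.2,"y":-12.4,"z":4.5,"wz":-69},{"x":39.2,"y":-12.4,"z":4.5,"wz":-69},{"x":39.2,"y":-12.4,"z":4.5,"wz":-69},{"x":39.2,"y":-12.4,"z":4.5,"wz":-69},{"x":39.2,"y":-12.4,"z":4.5,"wz":-69},{"x":39.2,"y":-12.4,"z":4.5,"wz":-69},{"x":39.2,"y":-12.4,"z":4.5,"wz":-69},{"x":39.2,"y":-12.4,"z":4.5,"wz":-69}]' 100 30
python3 - <<'E'
from h import *
np.set_printoptions(precision=4,suppress=True)
M=T(); print(M, arm.state()["qpos"])
E=ext("wrist"); im=arm.grab_frame("wrist").copy(); save("b",im)
for q in ["hub_ring_mid","hub_stand"]:
    for d in arm.mark_of("wrist",q)[:3]: print(q,round(d["p"],2),w(E,d["centre"]),proj("wrist",E,w(E,d["centre"])))
s=arm.silhouettes("wrist","hub_ring_mid")
for d in s[:2]:
    ys,xs=np.nonzero(d["region"]); print(d["p"],xs.min(),xs.max(),ys.min(),ys.max())
for P in [(.562,-.297,.112),(.562,-.297,.068)]: print(proj("wrist",E,np.array(P)))
print(arm.state()["time"],arm.state()["ft_force"])
E
```

```text
[[ 0.9136  0.4067 -0.0001  0.2541]
 [ 0.4067 -0.9136  0.0002 -0.5709]
 [ 0.     -0.0003 -1.      0.2452]
 [ 0.      0.      0.      1.    ]] [-1.2554  0.2765 -0.0265  1.268  -0.      1.4674]
[  72.8337 -539.6888]
[ 123.515  -405.1996]
0.65 [ 0.5212 -0.0994 -0.1288]invalid input
```

View pics/b.png

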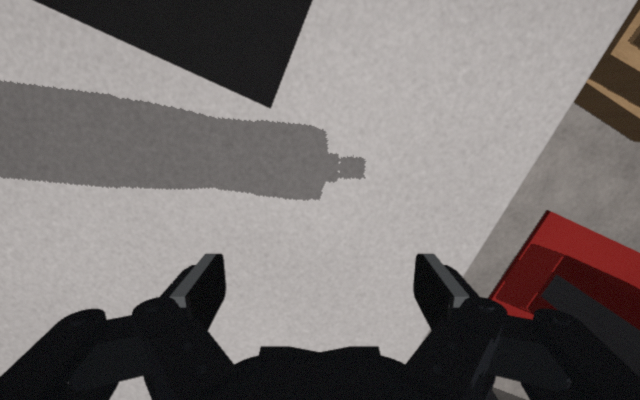

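The move was refused, so this picture still shows the start view: bare bench and the gripper. I'll resend it with all six keys in every row.

```bash
python3 -m jog '[{"x":39.2,"y":-12.4,"z":4.5,"wx":0,"wy":0,"wz":-69},{"x":39.2,"y":-12.4,"z":4.5,"wx":0,"wy":0,"wz":-69},{"x":39.2,"y":-12.4,"z":4.5,"wx":0,"wy":0,"wz":-69},{"x":39.2,"y":-12.4,"z":4.5,"wx":0,"wy":0,"wz":-69},{"x":39.2,"y":-12.4,"z":4.5,"wx":0,"wy":0,"wz":-69},{"x":39.2,"y":-12.4,"z":4.5,"wx":0,"wy":0,"wz":-69},{"x":39.2,"y":-12.4,"z":4.5,"wx":0,"wy":0,"wz":-69},{"x":39.2,"y":-12.4,"z":4.5,"wx":0,"wy":0,"wz":-69},{"x":39.2,"y":-12.4,"z":4.5,"wx":0,"wy":0,"wz":-69},{"x":39.2,"y":-12.4,"z":4.5,"wx":0,"wy":0,"wz":-69},{"x":39.2,"y":-12.4,"z":4.5,"wx":0,"wy":0,"wz":-69},{"x":39.2,"y":-12.4,"z":4.5,"wx":0,"wy":0,"wz":-69},{"x":39.2,"y":-12.4,"z":4.5,"wx":0,"wy":0,"wz":-69},{"x":39.2,"y":-12.4,"z":4.5,"wx":0,"wy":0,"wz":-69}]' 100 30
```

```text
time: 1.82
ee_pos: [0.5611, -0.2992, 0.2005]
tcp_rot: [0.689, 0.725, -0.0, 0.0]
ft_force: [-0.6, -0.4, 0.4]
grip_width: 0.0855
```

```bash
cat > m.py <<'E'
from h import *
import sys
np.set_printoptions(precision=4,suppress=True)
M=T(); print(M, arm.state()["qpos"])
E=ext("wrist"); im=arm.grab_frame("wrist").copy(); save(sys.argv[1],im)
for q in ["hub_ring_mid","hub_stand"]:
    for d in arm.mark_of("wrist",q)[:2]: print(q,round(d["p"],2),w(E,d["centre"]),proj("wrist",E,w(E,d["centre"])))
for d in arm.silhouettes("wrist","hub_ring_mid")[:2]:
    ys,xs=np.nonzero(d["region"]); print(d["p"],xs.min(),xs.max(),ys.min(),ys.max())
for P in [(.562,-.297,.112),(.562,-.297,.068),(.557,-.196,.105)]: print(P,proj("wrist",E,np.array(P)))
print(arm.state()["time"],arm.state()["ft_force"])
E
python3 m.py c
```

```text
[[-0.0505  0.9987 -0.0002  0.5611]
 [ 0.9987  0.0505 -0.0003 -0.2992]
 [-0.0003 -0.0002 -1.      0.2005]
 [ 0.      0.      0.      1.    ]] [-0.5912  0.3207 -0.063   1.1871 -0.0004  0.929 ]
hub_ring_mid 0.94 [ 0.5621 -0.3019  0.0908] [319.9471 205.7848]
hub_stand 0.81 [ 0.5564 -0.1997  0.0004] [319.3853  78.2186]
0.6 297 343 178 233
(0.562, -0.297, 0.112) [320.2171 207.4924]
(0.562, -0.297, 0.068) [320.0668 192.7217]
(0.557, -0.196, 0.105) [320.5892  54.5536]
2.0167 [-0.6069 -0.6363 -0.1343]
```

View pics/c.png

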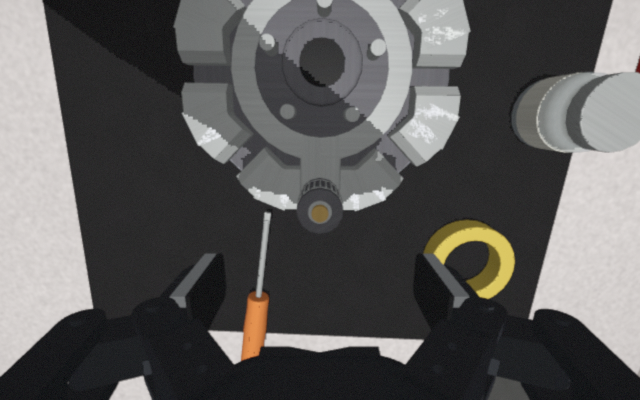

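The ring top is at pixel (320,212), the boss at (322,62), and the arm is aligned with the tool axis. Refined estimates are ring (0.562, -0.300) and axis (0.557, -0.199). Next I descend and close.

```bash
python3 -m jog '[{"x":-0.1,"y":0.1,"z":3,"wx":0,"wy":0,"wz":0},{"x":-0.1,"y":0.1,"z":6,"wx":0,"wy":0,"wz":0},{"x":-0.1,"y":0.1,"z":9,"wx":0,"wy":0,"wz":0},{"x":-0.1,"y":0.1,"z":10.7,"wx":0,"wy":0,"wz":0},{"x":-0.1,"y":0.1,"z":11.2,"wx":0,"wy":0,"wz":0},{"x":-0.1,"y":0.1,"z":11.2,"wx":0,"wy":0,"wz":0}]' 100 60
python3 -m jog '[{"x":0,"y":0,"z":0,"wx":0,"wy":0,"wz":0},{"x":0,"y":0,"z":0,"wx":0,"wy":0,"wz":0},{"x":0,"y":0,"z":0,"wx":0,"wy":0,"wz":0},{"x":0,"y":0,"z":0,"wx":0,"wy":0,"wz":0},{"x":0,"y":0,"z":0,"wx":0,"wy":0,"wz":0},{"x":0,"y":0,"z":0,"wx":0,"wy":0,"wz":0},{"x":0,"y":0,"z":0,"wx":0,"wy":0,"wz":0},{"x":0,"y":0,"z":0,"wx":0,"wy":0,"wz":0}]' 0 60
```

```text
time: 2.52
ee_pos: [0.5612, -0.2989, 0.0865]
tcp_rot: [0.689, 0.725, -0.0, -0.002]
ft_force: [0.4, -0.6, 1.4]
grip_width: 0.0853
time: 3.18
ee_pos: [0.5636, -0.2999, 0.0901]
tcp_rot: [0.688, 0.725, -0.0, 0.001]
ft_force: [-0.9, -0.0, 6.3]
grip_width: 0.0329
```

Gripped at 33 mm. Next is a straight lift of 27 mm.

```bash
python3 -m jog '[{"x":0,"y":0,"z":-0.7,"wx":0,"wy":0,"wz":0},{"x":0,"y":0,"z":-1.4,"wx":0,"wy":0,"wz":0},{"x":0,"y":0,"z":-2.1,"wx":0,"wy":0,"wz":0},{"x":0,"y":0,"z":-2.7,"wx":0,"wy":0,"wz":0},{"x":0,"y":0,"z":-2.7,"wx":0,"wy":0,"wz":0},{"x":0,"y":0,"z":-2.7,"wx":0,"wy":0,"wz":0},{"x":0,"y":0,"z":-2.7,"wx":0,"wy":0,"wz":0}]' 0 60
python3 - <<'E'
from h import *
np.set_printoptions(precision=4,suppress=True)
print(T())
im=arm.grab_frame("side")
for d in arm.mark_of("side","hub_ring_mid")[:2]: print(d["p"],w(ext("side"),d["centre"]))
save("d",cv2.resize(im[220:380,260:460],(800,600)))
# arc in tool axes: axis point, from current TCP
M=T(); c=np.array([.557,-.199]); r=M[:2,3]-c; print("r",np.linalg.norm(r),np.degrees(np.arctan2(r[1],r[0])))
for a in range(5,51,5):
    t=-np.radians(a); p=c+np.array([[np.cos(t),-np.sin(t)],[np.sin(t),np.cos(t)]])@r
    d=np.r_[p-M[:2,3],0]; print(a,100*(M[:3,:3].T@d))
E
```

```text
time: 3.77
ee_pos: [0.5631, -0.2998, 0.1151]
tcp_rot: [0.689, 0.725, -0.0, 0.001]
ft_force: [2.8, -6.2, -7.6]
grip_width: 0.0329
[[-0.0518  0.9987  0.0005  0.5631]
 [ 0.9987  0.0518 -0.0012 -0.2998]
 [-0.0012  0.0004 -1.      0.1151]
 [ 0.      0.      0.      1.    ]]
0.8 [ 0.5622 -0.2996  0.1142]
r 0.10101357717461928 -86.52894472661144
5 [ 0.0307 -0.8807 -0.0003]
10 [ 0.138  -1.7554 -0.0007]
15 [ 0.3211 -2.6174 -0.0012]
20 [ 0.5787 -3.4601 -0.0018]
25 [ 0.9087 -4.2772 -0.0024]
30 [ 1.3087 -5.0624 -0.0032]
35 [ 1.7756 -5.8098 -0.0039]
40 [ 2.3059 -6.5136 -0.0048]
45 [ 2.8954 -7.1686 -0.0056]
50 [ 3.5399 -7.7696 -0.0066]
```

View pics/d.png

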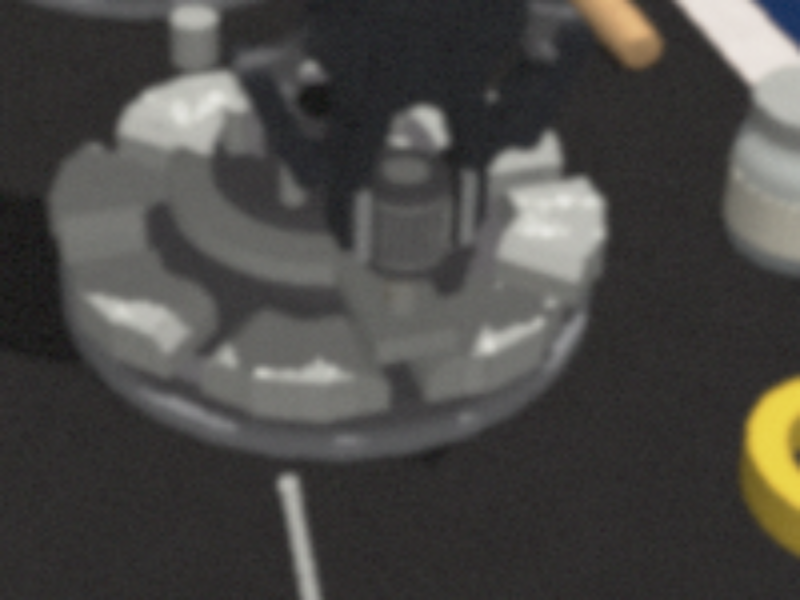

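The picture shows the ring raised between the pads, with its shaft visible below it at about (400,295) in the crop. Its measured height is 0.114. I'll add 2 mm and start the clockwise arc, beginning with 15°.

```bash
python3 -m jog '[{"x":0,"y":0,"z":-0.2,"wx":0,"wy":0,"wz":0},{"x":0.03,"y":-0.88,"z":-0.2,"wx":0,"wy":0,"wz":5},{"x":0.14,"y":-1.76,"z":-0.2,"wx":0,"wy":0,"wz":10},{"x":0.32,"y":-2.62,"z":-0.2,"wx":0,"wy":0,"wz":15},{"x":0.32,"y":-2.62,"z":-0.2,"wx":0,"wy":0,"wz":15}]' 0 60
python3 - <<'E'
from h import *
np.set_printoptions(precision=4,suppress=True)
M=T(); c=np.array([.557,-.199]); r=M[:2,3]-c; print("r",np.linalg.norm(r),np.degrees(np.arctan2(r[1],r[0])), "yaw y",np.degrees(np.arctan2(M[1,1],M[0,1])),arm.state()["ft_force"])
for d in arm.mark_of("side","hub_ring_mid")[:0]: pass
for a in range(5,36,5):
    t=-np.radians(a); p=c+np.array([[np.cos(t),-np.sin(t)],[np.sin(t),np.cos(t)]])@r
    d=np.r_[p-M[:2,3],0]; print(a,100*(M[:3,:3].T@d))
E
```

```text
time: 4.28
ee_pos: [0.5358, -0.2976, 0.1168]
tcp_rot: [0.779, 0.628, -0.0, 0.0]
ft_force: [3.3, -4.0, -7.1]
grip_width: 0.0327
r 0.1009105631994273 -102.15451190430167 yaw y -12.256290527616061 [ 3.2925 -4.0273 -7.0601]
5 [ 0.0368 -0.8796 -0.0001]
10 [ 0.1502 -1.7526 -0.0002]
15 [ 0.3392 -2.6124 -0.0004]
20 [ 0.6024 -3.4524 -0.0006]
25 [ 0.9379 -4.2663 -0.0009]
30 [ 1.343  -5.0479 -0.0011]
35 [ 1.8147 -5.7912 -0.0014]
```

It turns freely at low forces and has gone about 15.3°. Now the remaining 30°.

```bash
python3 -m jog '[{"x":0.04,"y":-0.88,"z":0,"wx":0,"wy":0,"wz":5},{"x":0.15,"y":-1.75,"z":0,"wx":0,"wy":0,"wz":10},{"x":0.34,"y":-2.61,"z":0,"wx":0,"wy":0,"wz":15},{"x":0.6,"y":-3.45,"z":0,"wx":0,"wy":0,"wz":20},{"x":0.94,"y":-4.27,"z":0,"wx":0,"wy":0,"wz":25},{"x":1.34,"y":-5.05,"z":0,"wx":0,"wy":0,"wz":30},{"x":1.34,"y":-5.05,"z":0,"wx":0,"wy":0,"wz":30},{"x":1.34,"y":-5.05,"z":0,"wx":0,"wy":0,"wz":30},{"x":1.34,"y":-5.05,"z":0,"wx":0,"wy":0,"wz":30}]' 0 60
python3 - <<'E'
from h import *
np.set_printoptions(precision=4,suppress=True)
M=T(); c=np.array([.557,-.199]); r=M[:2,3]-c; print("r",np.linalg.norm(r),np.degrees(np.arctan2(r[1],r[0])), "yaw y",np.degrees(np.arctan2(M[1,1],M[0,1])),arm.state()["ft_force"])
ims=[]
for n in ["side","scene"]:
    im=arm.grab_frame(n); ims.append(im)
    for d in arm.mark_of(n,"hub_ring_mid")[:1]: print(d["p"],w(ext(n),d["centre"]))
save("e",np.hstack([cv2.resize(ims[0][220:370,255:455],(400,300)),cv2.resize(ims[1][200:350,160:360],(400,300))]))
E
```

```text
time: 5.08
ee_pos: [0.4895, -0.274, 0.117]
tcp_rot: [0.913, 0.408, -0.001, -0.0]
ft_force: [0.1, -4.2, -7.4]
grip_width: 0.0327
r 0.10087696731618762 -131.98406470833402 yaw y -41.8984529519386 [ 0.115  -4.1832 -7.3744]
0.93 [ 0.4922 -0.2731  0.1153]
0.58 [ 0.4905 -0.2722  0.1176]
```

View pics/e.png

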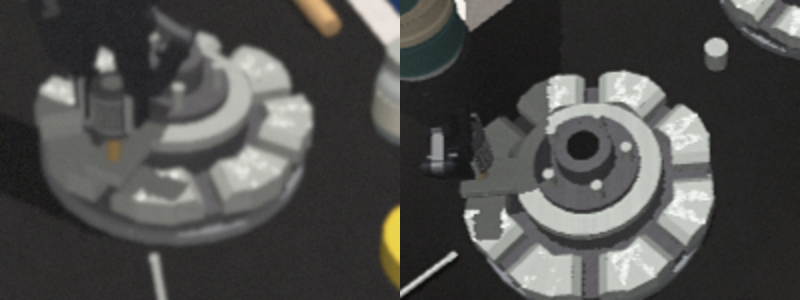

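The pictures show the arm swung to the next slot, with the pin shaft above the notch (crop pixel 113,150). It has turned about 45°, so I'll let go.

```bash
python3 -m jog '[{"x":0,"y":0,"z":0,"wx":0,"wy":0,"wz":0},{"x":0,"y":0,"z":0,"wx":0,"wy":0,"wz":0},{"x":0,"y":0,"z":0,"wx":0,"wy":0,"wz":0},{"x":0,"y":0,"z":0,"wx":0,"wy":0,"wz":0},{"x":0,"y":0,"z":0,"wx":0,"wy":0,"wz":0},{"x":0,"y":0,"z":0,"wx":0,"wy":0,"wz":0},{"x":0,"y":0,"z":0,"wx":0,"wy":0,"wz":0},{"x":0,"y":0,"z":0,"wx":0,"wy":0,"wz":0}]' 100 60
python3 -m jog '[{"x":0,"y":0,"z":-2,"wx":0,"wy":0,"wz":0},{"x":0,"y":0,"z":-5,"wx":0,"wy":0,"wz":0},{"x":0,"y":0,"z":-8,"wx":0,"wy":0,"wz":0},{"x":0,"y":0,"z":-9,"wx":0,"wy":0,"wz":0},{"x":0,"y":0,"z":-9,"wx":0,"wy":0,"wz":0},{"x":0,"y":0,"z":-9,"wx":0,"wy":0,"wz":0}]' 100 60
python3 - <<'E'
from h import *
np.set_printoptions(precision=4,suppress=True)
ims=[]
for n in ["side","scene","wrist"]:
    E=ext(n); im=arm.grab_frame(n); ims.append(im)
    for q in ["hub_ring_mid","hub_stand"]:
        for d in arm.mark_of(n,q)[:1]: print(n,q,d["p"],w(E,d["centre"]))
c=np.array([.557,-.199])
save("f",np.vstack([np.hstack([cv2.resize(ims[0][220:370,255:455],(400,300)),cv2.resize(ims[1][200:350,160:360],(400,300))]),cv2.resize(ims[2],(800,500))[:300]]))
print(arm.state()["time"],arm.state()["ft_force"])
E
```

```text
time: 5.95
ee_pos: [0.49, -0.2737, 0.1174]
tcp_rot: [0.914, 0.407, 0.0, -0.0]
ft_force: [-0.8, -0.6, 0.8]
grip_width: 0.0855
time: 6.45
ee_pos: [0.4901, -0.2739, 0.2074]
tcp_rot: [0.914, 0.407, 0.0, 0.0]
ft_force: [-0.4, 1.3, -0.8]
grip_width: 0.0854
side hub_ring_mid 0.77 [ 0.4927 -0.2713  0.0842]
side hub_stand 0.57 [ 0.5609 -0.1948 -0.005 ]
scene hub_ring_mid 0.62 [ 0.488  -0.2712  0.0911]
scene hub_stand 0.87 [ 0.5608 -0.1973  0.0018]
wrist hub_ring_mid 0.7 [ 0.4872 -0.2784  0.0893]
wrist hub_stand 0.6 [ 0.5572 -0.1978 -0.0034]
6.9 [0.3618 0.225  0.5232]
```

View pics/f.png

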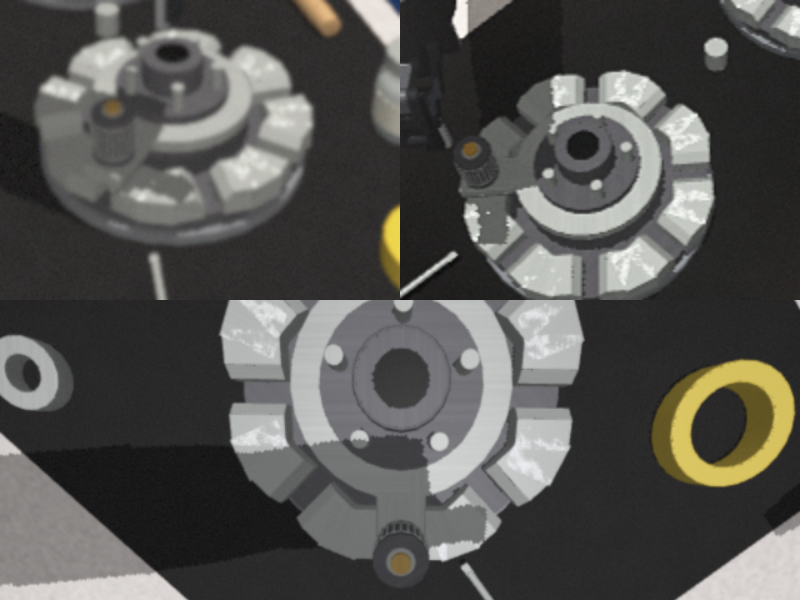

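The ring sits flush on its arm in the next notch, with no shaft showing. Its height averages 0.088 m over the three views (home is 0.090). The gripper is clear, so I'll hand in.

```bash
python3 -c "
from workcell import arm
print(arm.hand_in())"
```

```text
the job is handed in; nothing more can be done
None
```

I lifted the hub stand's index ring about 27 mm and swung it with the hub about 45° clockwise. I then let it go, raised the gripper 90 mm clear, and handed the job in at about 7 s of robot time.

- **Ring home:** the last pictures show the ring seated flush on its arm in the next notch. Its measured centre heights were 0.084, 0.091 and 0.089 m against 0.090 for home. The 0.084 (side view) is 6 mm low, a bit more than the detector's usual 4 mm error; the other two agree.
- **Forces:** the readings stayed at about 10 N or less, and were under 1 N on each axis at the end.
- **Block stand:** I never went near it, but I also did not measure its angle again.
- **Refused move:** the first move command was rejected for missing row keys before anything moved; I resent it with all six.

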